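# Gather the spilled tablets and open their jar

### The arm

A 6-joint arm with a two-finger parallel gripper is mounted at the origin on the work surface. World frame = base frame: x ahead of the robot, y to its left, z up, the work surface at z = 0. Lengths are in m, angles in rad, forces in N, time in s.
With the tool pointing down it reaches from about 0.425 to 1.125 m from the base axis. Payload 14.9 kg.
Tool frame: the origin (TCP) lies at the very end of the fingers, on their centre line; the grasp point (between the pads) lies 19 mm behind it; z points along the fingers, y is the line along which they close (so a half turn about z gives the same grasp; the last joint's range is limited). The gripper opens to 91 mm and grips with 3 to 60 N. Pads are 32 mm wide; open, the fingers measure 118 mm over their backs; the gripper's body (76 mm by 178 mm) begins 60 mm behind the grasp point.
Start: joints at [1.233, 0.379, 1.734, -0, 1.028, -0.033], TCP at [0.21, 0.668, 0.214] pointing down, gripper open.
Joint ranges: [-2.77, 2.77], [-0.74, 2.19], [0, 2.66], [-1.06, 4.2], [0.31, 2.87], [-3.08, 3.08]. Speed limits (rad/s): [1.89, 1.89, 2.39, 3.14, 3.14, 3.14].

### API

Orientations are given as a rotation vector (axis times angle).
In Python, from plant import * gives the robot as it stands. The module is installed in compiled form; this text tells all that it offers.
- The arm moves only by the tool send_rows, never from a script. Its argument "rows" is a list of rows, each a list of 4 numbers: the shift along the tool's x, y, z in units of 40 mm (1.0 is 40 mm), then the turn about the tool's z in units of 6 degrees (1.0 is 6 degrees). A call has 1 to 8 rows; each row is the pose to reach, as a shift and turn from the pose commanded when the call began, along the tool's axes at that moment; what a row does not reach only later rows make up. A row lasts 1/10 s, in which the tool goes at most 50 mm and 8.59 degrees, less where a joint would pass 70% of its speed; a pose out of reach is approached as far as the arm can. A call with a gripper value outside its range is refused whole. "fingers" is the opening, from 0 (shut) to 1 (fully open), set as the call begins (left out, the last holds). The fingers move at their own pace and stop on an object; "force" is the grip in N (left out, the last holds). Time passes only in rows, so rows that repeat a pose let the fingers close. It gives the time, the measured TCP pose, the force, the opening and the grip force at its end, in the units of the state.
- get_state(): the state, without advancing time (a new reading comes with each control period).
- read_camera(name): name is "side" or "top" or "wrist"; returns the picture (420x560x3 uint8, red, green, blue); there is no depth.
- camera_info(name): a dict with "fx", "fy", "cx", "cy" (pixels), "rvec" (rotation vector, rad) and "tvec" (3), from world to camera coordinates, as OpenCV has them. Camera axes: x right, y down, z forward; pixel columns grow to the right and rows downward; lengths in m; the calibration is good to about 2 mm. A picture is of the moment at which its call begins: read the wrist's pose just before it. camera_info takes no time and is no camera call; for the wrist camera it gives the pose at the moment of the call.
- sign_off(): hands the job in; it is judged then, once.
The state is a dict: "t": time; "joints": joint angles; "joint_velocities": joint speeds; "joint_efforts": joint torques, N m; "ee_pos": TCP position; "tool_rot": TCP orientation; "contact_force": force on the tool from outside, world axes, zero at the start; "torque": the same for the moment, N m; "opening": finger opening in m; "grasp_force": force on a finger pad.
Only numpy, scipy, OpenCV 4.12 (cv2) and the standard library are available. Lean on these libraries where they do the work, as an engineer would, in place of code of your own. Each camera call takes 0.05 s, during which the arm holds its last target. There are 200 camera calls.

### The job

With the scraper, not the fingers, sweep all four loose tablets across the counting tray into its trough, and set the scraper down on the table clear of the tray and the jar. Then unscrew the tight cap anticlockwise while the holder braces the jar, and once it has come off the thread lift it straight up and finish still holding it level, in the gripper, two or three centimetres above the open mouth. The jar stays upright in its holder, and the bottle, pot and notebook are left alone.

Things in the scene. Friction and masses are not known exactly. Their poses are not given: they have to be found in the camera images.
- tray: Steel counting tray fixed to the table left or right of centre, jar on the other side. 240 (x) x 146 (y) mm, walls 4 mm thick, rim 34 mm high, inside width 138. Origin: centre of underside. Raised counting floor (16 mm above the table) from the -x wall to x = +46 mm; from +46 to +116 mm the lower trough, floor 3 mm above the table. Yaw varies up to 14 degrees.
- trough (a point): Centre of the trough's floor (tray frame x = +81 mm, z = 3 mm); axes as the tray's.
- tablet0_center (a point): Centre of tablet 1 of 4: a white disinfectant tablet, 28 mm diameter, 12 mm thick, 12 g, lying flat and loose on the counting floor at tray x between -55 and +15 mm.
- tablet1_center (a point): Centre of tablet 2 of 4: a white disinfectant tablet, 28 mm diameter, 12 mm thick, 12 g, lying flat and loose on the counting floor at tray x between -55 and +15 mm.
- tablet2_center (a point): Centre of tablet 3 of 4: a white disinfectant tablet, 28 mm diameter, 12 mm thick, 12 g, lying flat and loose on the counting floor at tray x between -55 and +15 mm.
- tablet3_center (a point): Centre of tablet 4 of 4: a white disinfectant tablet, 28 mm diameter, 12 mm thick, 12 g, lying flat and loose on the counting floor at tray x between -55 and +15 mm.
- scraper: Grey plastic scraper, loose, standing on the table between tray and holder. Foot bar 26 (x) x 116 (y) x 20 (z) mm with an upright handle plate 18 (x) x 50 (y) mm, rising from its middle to 75 mm; symmetric. About 0.15 kg. Origin: centre of underside. Grip the handle across its 18 mm (fingers closing along x); the bar's long face, +x or -x, sweeps.
- scraper_grip (a point): On the scraper's handle, 52 mm above its underside: the point to grip.
- holder: Dark steel jar holder fixed to the table, foot plate 95 x 95 mm, square well 65 x 65 mm inside, walls 4 mm, upper edge 42 mm and well floor 6 mm above the table. It keeps the square jar from turning (1.5 mm play a side), not from being lifted. Origin: centre of underside.
- jar: Square amber jar, 62 x 62 mm, shoulder at 80 mm, round neck of 44 mm diameter (52 mm over the thread) up to 104 mm; about 0.35 kg, loose in the holder's well. Origin: centre of its underside; z up.
- jar_mouth (a point): Centre of the jar's open mouth: the rim, 104 mm above the jar's underside.
- cap: White ribbed screw cap on the jar, 60 mm diameter, 24 mm high, 30 g. Origin: centre of its skirt's lower edge (84 mm above the jar's underside, 90 mm above the table when closed). Short three-start thread as on a jam jar: turned anticlockwise from above (positive yaw) it comes free after about 55 degrees; 65 to 85 is right, at 98 it meets a stop.
- cap_top (a point): Centre of the cap's flat top, 24 mm above its origin. The cap is tight: its seal takes about 0.5 N m to turn all the way, so grip firmly, 30 N or more. Pulled up before it is free, it lifts the jar. Closed, the skirt reaches 20 mm below the rim: raise it at least 24 mm to clear the mouth.
- bottle: Bystander: clear water bottle, 70 mm diameter, 200 mm tall. Origin: centre of its underside.
- pot: Bystander: small open red plastic pot, 52 mm diameter, 35 mm tall. Origin: centre of its underside.
- notebook: Bystander: small green notebook, 105 x 148 x 12 mm, lying flat. Origin: centre of its underside.
- tablet0: The same tablet as tablet0_center; origin: centre of its underside.
- tablet1: The same tablet as tablet1_center; origin: centre of its underside.
- tablet2: The same tablet as tablet2_center; origin: centre of its underside.
- tablet3: The same tablet as tablet3_center; origin: centre of its underside.
Mind the look-alikes: they are no part of the job. What is meant by the holder is not blue or yellow, and is the larger of those in its own colour.

How it is judged:
On the way, in this order (a step that is already met when the one before it is completed fails the run):
1. all four tablets lie in the trough, the cap still on the jar (x of each of tablet0_center, tablet1_center, tablet2_center, tablet3_center in the frame of tray above 0.05 m and z of each of tablet0_center, tablet1_center, tablet2_center, tablet3_center in the frame of tray below 0.024 m and z of cap in the frame of jar below 0.095 m), for 0.2 s.
2. the scraper is released on the table, clear of tray, jar and holder (contact force between the fingers and scraper below 0.1 N and contact force between scraper and tray below 0.1 N and contact force between scraper and holder below 0.1 N and contact force between scraper and jar below 0.1 N and height (world z) of scraper below 0.06 m and linear speed of scraper below 0.03 m/s), for 0.2 s.
At the end, for the whole second after the job is handed in: All tablets in the trough (tray x over 50 mm, z under 24 mm); scraper released on the table, touching no tray, holder or jar; gripper holds the cap still, level (0.2 rad), lower edge 4 to 55 mm above the mouth, within 20 mm of its axis, off the jar; jar upright, risen under 6 mm (all of step 2 and x of each of tablet0_center, tablet1_center, tablet2_center, tablet3_center in the frame of tray above 0.05 m and z of each of tablet0_center, tablet1_center, tablet2_center, tablet3_center in the frame of tray below 0.024 m and z of cap in the frame of jar_mouth between 0.004 and 0.055 m and horizontal distance between cap and jar_mouth below 0.02 m and angle between cap's own z axis and vertical below 0.2 rad and contact force between the fingers and cap above 2 N and contact force between cap and jar below 0.05 N and linear speed of cap below 0.03 m/s and z of jar in the frame of holder below 0.012 m and angle between jar's own z axis and vertical below 0.1 rad); the arm keeps its last pose, push and grip.
It fails at once if the arm or fingers push a tablet directly (contact force between any of the arm, the fingers and tablet0 above 1 N or contact force between any of the arm, the fingers and tablet1 above 1 N or contact force between any of the arm, the fingers and tablet2 above 1 N or contact force between any of the arm, the fingers and tablet3 above 1 N).
It fails at once if the jar is pulled up out of its holder or tipped (z of jar in the frame of holder above 0.03 m or angle between jar's own z axis and vertical above 0.35 rad).
It fails at once if a bystander is moved more than 30 mm (distance of any of bottle, pot, notebook from where it was at the start of the episode above 0.03 m).
It also fails if it takes over 58 s, if anything falls off the work surface, if the arm or the gripper's body presses on something with over 40 N, if the wrist force passes 120 N, or if a joint passes its speed limit or range.

## Working session

There is one attempt and no reset: what is moved stays moved. The work goes in short steps, Python scripts to look and compute and a tool call to move; the robot and the scene stay as the last step left them, time stands still between calls to the robot, and variables do not carry over. Pictures are saved under pics/ and viewed, at most 10 in all, crops included, and the job is handed in when it is done.

Besides the shell and the picture viewer there is one more tool, called by a JSON object that holds its "name" and its "arguments". send_rows: Moves the arm, as the interface text tells. Its arguments: {"type":"object","properties":{"rows":{"type":"array","items":{"type":"array","items":{"type":"number"}}},"fingers":{"type":"number"},"force":{"type":"number"}},"required":["rows"]}

```bash
mkdir -p pics; cat > h.py <<'E'
from plant import *
import numpy as np, cv2
from scipy.spatial.transform import Rotation as R
def snap(n,f):
    im=read_camera(n); cv2.imwrite(f'pics/{f}.png',im[:,:,::-1]); return im
def cam(n):
    c=camera_info(n); return np.array([[c['fx'],0,c['cx']],[0,c['fy'],c['cy']],[0,0,1]]),R.from_rotvec(c['rvec']).as_matrix(),np.array(c['tvec'])
def ray(c,p):
    K,r,t=c; d=r.T@np.linalg.inv(K)@np.array([p[0],p[1],1.]); return -r.T@t,d
def atz(c,p,z):
    o,d=ray(c,p); return o+d*(z-o[2])/d[2]
def tri(a,pa,b,pb):
    o1,d1=ray(a,pa);o2,d2=ray(b,pb)
    s=np.linalg.lstsq(np.c_[d1,-d2],o2-o1,rcond=None)[0]
    x,y=o1+s[0]*d1,o2+s[1]*d2; return (x+y)/2,np.linalg.norm(x-y)
def proj(c,X):
    K,r,t=c; q=K@(r@np.array(X)+t); return q[:2]/q[2]
E
python3 - <<'E'
from h import *
a=snap('top','top0');b=snap('side','side0')
for n in('top','side'):
    K,r,t=cam(n);print(n,K[0,0],-r.T@t,r.round(3).tolist())
s=get_state();print(s)
E
```

```text
top 433.8385433031827 [ 0.31253783 -0.09681837  1.39383603] [[0.027, -0.999, 0.016], [-0.981, -0.03, -0.192], [0.192, -0.011, -0.981]]
side 424.9617530681462 [0.44207558 0.88358601 0.7489511 ] [[-0.995, -0.104, -0.013], [-0.045, 0.536, -0.843], [0.094, -0.838, -0.538]]
{'t': 0.1, 'joints': array([ 1.23269458e+00,  3.79385761e-01,  1.73469300e+00, -3.75679210e-06,
        1.02850046e+00, -3.33514610e-02]), 'joint_velocities': array([-4.23866389e-04,  9.38816789e-05, -1.11294024e-03,  5.48252145e-04,
       -2.00299079e-04, -1.08031911e-03]), 'joint_efforts': array([-1.19046141e-03, -7.65051341e+01, -4.35291982e+01,  6.52072183e-02,
        3.98316840e-02, -7.39925667e-06]), 'ee_pos': array([0.20996571, 0.66741005, 0.21334767]), 'tool_rot': array([-4.76820108e-01, -3.10501528e+00,  1.52388118e-03]), 'contact_force': array([ 1.03115077, -0.25100797,  0.31916553]), 'torque': array([ 0.05217279,  0.00084464, -0.00124399]), 'grasp_force': 0.0, 'opening': 0.09136871177246757}
```

View pics/top0.png

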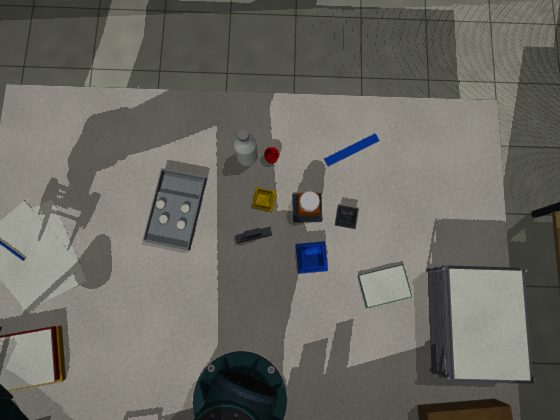

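View pics/side0.png

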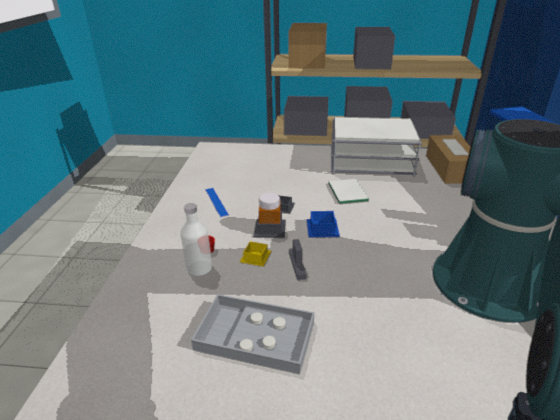

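The top view shows four candidate holders: yellow (264,199), blue (311,257), small dark (346,215), and large dark (308,207), which carries the jar. The large dark one fits the description: it is neither blue nor yellow, and it is the larger of the two dark ones. I'll confirm it in a crop.

```bash
python3 - <<'E'
import cv2
a=cv2.imread('pics/top0.png')[150:270,135:365]
b=cv2.imread('pics/side0.png')[180:380,180:345]
cv2.imwrite('pics/c1.png',cv2.resize(a,None,fx=3.47,fy=3.47,interpolation=cv2.INTER_CUBIC))
cv2.imwrite('pics/c2.png',cv2.resize(b,None,fx=3,fy=3,interpolation=cv2.INTER_CUBIC))
E
```

```text
(no output)
```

View pics/c1.png

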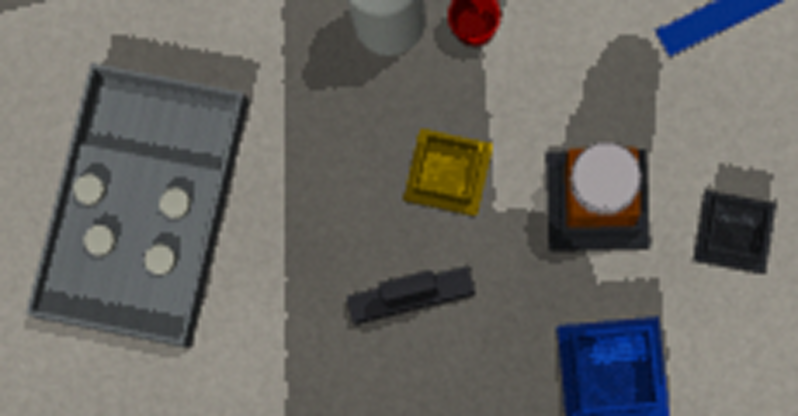

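View pics/c2.png

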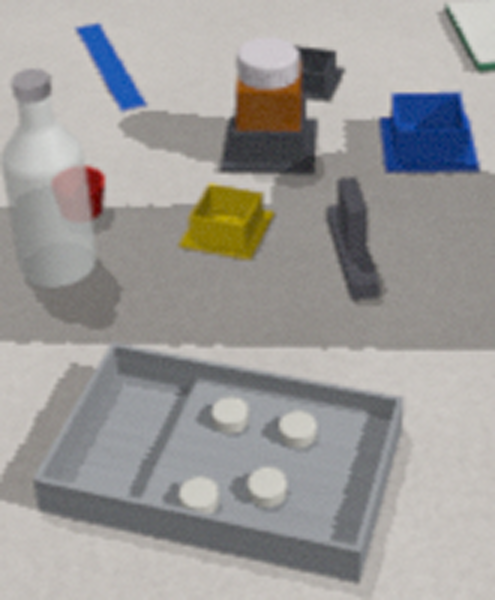

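The crops confirm that the large dark holder at crop1 (600,200) carries the amber jar. The tray's trough is at the far (+x) end. The scraper handle is at crop1 (410,287).

```bash
python3 - <<'E'
from h import *
T=cam('top');S=cam('side')
a=lambda u,v:(135+u/3.47,150+v/3.47)
b=lambda u,v:(180+u/3,180+v/3)
print('cap',tri(T,a(606,177),S,b(268,55)))
print('grip top',tri(T,a(410,283),S,b(348,182)))
cr=[atz(T,a(*p),.034) for p in[(95,66),(246,95),(189,347),(32,315)]]
crs=[atz(S,b(*p),.034) for p in[(40,488),(113,350),(402,400),(362,555)]]
for c in cr,crs:
    c=np.array(c);print('tray',c[:,:2].round(3).tolist(),c.mean(0))
    print('yaw',np.degrees(np.arctan2(*(c[0]+c[1]-c[2]-c[3])[1::-1])), 'crossyaw',np.degrees(np.arctan2(*((c[0]+c[3]-c[1]-c[2])*[1,-1,1])[:2])),np.linalg.norm(c[0]-c[3]),np.linalg.norm(c[0]-c[1]))
tri1=tri(T,a(95,66),S,b(40,488));print(tri1, tri(T,a(189,347),S,b(402,400)))
for p,z in[((348,312),.02),((473,280),.02),((382,288),.075),((437,279),.075)]: print('scr',atz(T,a(*p),z))
for p in[(89,187),(175,201),(98,240),(160,257)]: print('tab',atz(T,a(*p),.028))
for p in[(549,160),(647,155),(650,245),(550,250)]: print('hold',atz(T,a(*p),.0))
s=get_state();m=R.from_rotvec(s['tool_rot']).as_matrix();print(m)
print('wristcam',[x.round(3) for x in cam('wrist')], s['ee_pos'])
E
```

```text
cap (array([ 0.59372914, -0.19281286,  0.10584355]), np.float64(0.00018399713524285352))
grip top (array([ 0.5004048 , -0.02369333,  0.07964761]), np.float64(0.0031660290866064923))
tray [[0.701, 0.281], [0.677, 0.139], [0.441, 0.175], [0.466, 0.319]] [0.57130617 0.22828724 0.034     ]
yaw -9.018080976686935 crossyaw 170.4055838536527 0.23774285885341911 0.1440855367694239
tray [[0.697, 0.296], [0.677, 0.155], [0.445, 0.188], [0.467, 0.331]] [0.57136166 0.24253737 0.034     ]
yaw -8.386000103041699 crossyaw 171.63591190853566 0.23252208494540316 0.1421130723327912
(array([0.70314848, 0.28430866, 0.02023161]), np.float64(0.0028919714114487355)) (array([0.44386405, 0.17752327, 0.02271136]), np.float64(0.003104300109556909))
scr [0.47880113 0.03529183 0.02      ]
scr [ 0.51176834 -0.07814361  0.02      ]
scr [0.49428573 0.00109745 0.075     ]
scr [ 0.50373778 -0.04707164  0.075     ]
tab [0.58662911 0.27856873 0.028     ]
tab [0.57590222 0.19862189 0.028     ]
tab [0.53736697 0.26634376 0.028     ]
tab [0.52332166 0.20862756 0.028     ]
hold [ 0.63177743 -0.14627843  0.        ]
hold [ 0.6395533  -0.23940603  0.        ]
hold [ 0.55281712 -0.24310764  0.        ]
hold [ 0.54522467 -0.14917617  0.        ]
[[-9.53922488e-01  3.00052964e-01 -3.24203467e-04]
 [ 3.00053138e-01  9.53922034e-01 -9.31774767e-04]
 [ 2.96830495e-05 -9.86119172e-04 -9.99999513e-01]]
wristcam [array([[308.88 ,   0.   , 282.489],
       [  0.   , 308.88 , 207.108],
       [  0.   ,   0.   ,   1.   ]]), array([[ 0.301,  0.954, -0.001],
       [ 0.925, -0.292,  0.242],
       [ 0.23 , -0.073, -0.97 ]]), array([-0.701, -0.025,  0.39 ])] [0.20996571 0.66741005 0.21334767]
```

{"name": "send_rows", "arguments": {"rows": [[-12.8, -13.3, -1, 9.6], [-12.8, -13.3, -1, 9.6], [-12.8, -13.3, -1, 9.6], [-12.8, -13.3, -1, 9.6], [-12.8, -13.3, -1, 9.6], [-12.8, -13.3, -1, 9.6], [-12.8, -13.3, -1, 9.6], [-12.8, -13.3, -1, 9.6]], "fingers": 1}}

```text
t: 0.9
ee_pos: [0.3882, 0.3082, 0.2356]
tool_rot: [1.918, 2.488, 0.0]
contact_force: [1.5, 0.7, -0.6]
opening: 0.0911
grasp_force: 0.0
```

```bash
cat >> h.py <<'E'
def go(x,y,z,a):
    "units to reach TCP xyz with tool y at heading a deg (mod 180)"
    s=get_state();m=R.from_rotvec(s['tool_rot']).as_matrix()
    d=m.T@(np.array([x,y,z])-s['ee_pos'])/.04
    h=np.degrees(np.arctan2(m[1,1],m[0,1])); t=-((a-h+90)%180-90)/6
    print('t',round(s['t'],2),'pos',s['ee_pos'].round(4),'head',round(h,1),'tilt',m[2].round(3),'F',s['contact_force'].round(1),'q',s['joints'].round(2),'op',round(s['opening'],4),'gf',round(s['grasp_force'],1),'\nROW',d.round(2),round(t,2))
E
python3 -c "
from h import *
go(.55,0,.25,15)"
```

```text
t 0.9 pos [0.3882 0.3082 0.2356] head 14.7 tilt [-0.  0. -1.] F [ 1.5  0.7 -0.6] q [ 0.62  0.02  2.13 -0.    0.99  0.37] op 0.0911 gf 0.0 
ROW [-8.48  1.95 -0.36] -0.05
```

{"name": "send_rows", "arguments": {"rows": [[-8.5, 2, -0.4, 0], [-8.5, 2, -0.4, 0], [-8.5, 2, -0.4, 0], [-8.5, 2, -0.4, 0], [-8.5, 2, -0.4, 0], [-8.5, 2, -0.4, 0], [-8.5, 2, -0.4, 0], [-8.5, 2, -0.4, 0]]}}

```text
t: 1.7
ee_pos: [0.5549, -0.002, 0.2518]
tool_rot: [1.918, 2.487, 0.0]
contact_force: [-0.2, -0.3, -0.1]
opening: 0.0914
grasp_force: 0.0
```

```bash
python3 -c "
from h import *
go(.5,0,.25,15);c=cam('wrist');np.savez('w1.npz',*c)
im=snap('wrist','w1')
for p in[(.497,-.022,.075),(.5713,.2283,.034),(.594,-.193,.114)]:print(proj(c,p))
cv2.imwrite('pics/w1b.png',cv2.resize(im[:,:,::-1],(800,600),interpolation=cv2.INTER_CUBIC))"
```

```text
t 1.7 pos [ 0.5549 -0.002   0.2518] head 14.7 tilt [-0.001  0.001 -1.   ] F [-0.2 -0.3 -0.1] q [-0.05  0.1   2.01 -0.    1.03 -0.3 ] op 0.0914 gf 0.0 
ROW [ 0.4  -1.32  0.04] -0.05
[229.55461544 197.17136868]
[349.71262458  -8.52188972]
[273.81551413 362.07476549]
```

View pics/w1b.png

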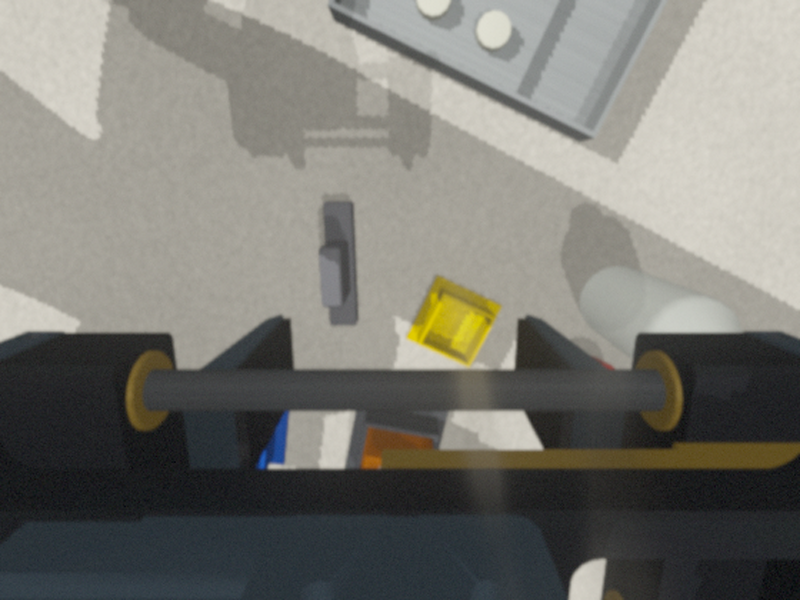

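```bash
python3 -c "
from h import *
c=list(np.load('w1.npz').values());k=1.42857;T=cam('top')
f=lambda u,v,z:atz(c,(u/k,v/k),z).round(4)
print('handle top',f(331,276,.075), f(329,246,.075),f(332,306,.075))
print('tri',tri(c,(331/k,276/k),T,(135+410/3.47,150+283/3.47)))
print('foot',f(339,202,.02),f(343,324,.02))
print('tray corner (top est .677,.139; .441,.175)',f(590,134,.034),f(333,8,.034))
print(tri(c,(590/k,134/k),T,(135+246/3.47,150+95/3.47)))
print('tabs',f(433,3,.028),f(494,28,.028))
go(.497,-.022,.2,15)"
```

```text
handle top [ 0.4984 -0.0168  0.075 ] [0.4917 0.0064 0.075 ] [ 0.5045 -0.041   0.075 ]
tri (array([ 0.4990818 , -0.02113693,  0.06397061]), np.float64(0.005075705379586718))
foot [0.4848 0.0377 0.02  ] [ 0.5135 -0.0727  0.02  ]
tray corner (top est .677,.139; .441,.175) [0.6765 0.1455 0.034 ] [0.4497 0.1822 0.034 ]
(array([0.67228036, 0.13926048, 0.04858029]), np.float64(0.006824681199955019))
tabs [0.5241 0.2074 0.028 ] [0.5761 0.2027 0.028 ]
t 1.75 pos [ 0.5536 -0.      0.2514] head 14.7 tilt [-0. -0. -1.] F [-0.3  0.6 -0.3] q [-0.04  0.1   2.01 -0.    1.03 -0.3 ] op 0.0913 gf 0.0 
ROW [-0.17 -1.51  1.28] -0.04
```

{"name": "send_rows", "arguments": {"rows": [[-0.09, -1.2, 0.5, 0], [-0.09, -1.44, 1.5, 0], [-0.09, -1.44, 2.5, 0], [-0.09, -1.44, 3.3, 0], [-0.09, -1.44, 3.9, 0], [-0.09, -1.44, 3.9, 0]], "fingers": 0.6}}

```text
t: 2.35
ee_pos: [0.4955, -0.0151, 0.0929]
tool_rot: [-1.91, -2.488, 0.005]
contact_force: [-0.5, 0.6, 0.6]
opening: 0.0547
grasp_force: 0.0
```

```bash
python3 -c "
from h import *
go(.4985,-.018,.033,14.6)"
```

```text
t 2.35 pos [ 0.4955 -0.0151  0.0929] head 15.0 tilt [ 0.002 -0.005 -1.   ] F [-0.5  0.6  0.6] q [-0.08  0.26  2.19  0.    0.7  -0.34] op 0.0547 gf 0.0 
ROW [-0.09  0.06  1.5 ] 0.06
```

{"name": "send_rows", "arguments": {"rows": [[0, 0, 0.6, 0], [0, 0, 1.2, 0], [0, 0, 1.5, 0], [0, 0, 1.5, 0], [0, 0, 1.5, 0]]}}

```text
t: 2.85
ee_pos: [0.4986, -0.016, 0.0366]
tool_rot: [1.913, 2.491, 0.001]
contact_force: [0.2, -0.9, -0.9]
opening: 0.0547
grasp_force: 0.0
```

{"name": "send_rows", "arguments": {"rows": [[0, 0, 0, 0], [0, 0, 0, 0], [0, 0, 0, 0], [0, 0, 0, 0], [0, 0, 0, 0], [0, 0, 0, 0], [0, 0, 0, 0]], "fingers": 0, "force": 45}}

```text
t: 3.55
ee_pos: [0.4982, -0.0161, 0.0357]
tool_rot: [1.914, 2.491, 0.0]
contact_force: [-1.3, -0.1, 5.3]
opening: 0.0176
grasp_force: 45.0
```

```bash
python3 -c "
from h import *
go(.4985,-.018,.2,14.6)"
```

```text
t 3.55 pos [ 0.4982 -0.0161  0.0357] head 14.9 tilt [ 0.  0. -1.] F [-1.3 -0.1  5.3] q [-0.08  0.37  2.19  0.    0.58 -0.34] op 0.0176 gf 45.0 
ROW [-0.05 -0.   -4.11] 0.06
```

{"name": "send_rows", "arguments": {"rows": [[0, 0, -1, 0], [0, 0, -2, 0], [0, 0, -3, 0], [0.6, 0.6, -4, 1.2], [1.4, 1.4, -5, 2.4], [2, 1.9, -5, 3.6], [2, 1.9, -5, 4], [2, 1.9, -5, 4]]}}

```text
t: 4.35
ee_pos: [0.551, 0.0815, 0.2355]
tool_rot: [2.389, 2.04, -0.0]
contact_force: [0.6, -0.5, -1.3]
opening: 0.0182
grasp_force: 45.0
```

```bash
python3 -c "
from h import *
read_camera('top');read_camera('top')
go(.5,0,.25,-9);c=cam('wrist');np.savez('w2.npz',*c)
im=snap('wrist','w2')
go(.5,0,.25,-9)
cv2.imwrite('pics/w2b.png',cv2.resize(im[:,:,::-1],(800,600),interpolation=cv2.INTER_CUBIC))"
```

```text
t 4.45 pos [0.5503 0.0805 0.2349] head -9.0 tilt [-0.    -0.001 -1.   ] F [ 0.2  1.  -2.5] q [ 0.1   0.13  2.01 -0.    1.    0.26] op 0.018 gf 45.0 
ROW [-2.18 -0.93 -0.37] 0.01
t 4.5 pos [0.5503 0.0803 0.2349] head -9.0 tilt [-0.    -0.001 -1.   ] F [ 0.4  0.5 -1.8] q [ 0.1   0.13  2.01 -0.    1.    0.26] op 0.0179 gf 45.0 
ROW [-2.18 -0.93 -0.37] -0.0
```

View pics/w2b.png

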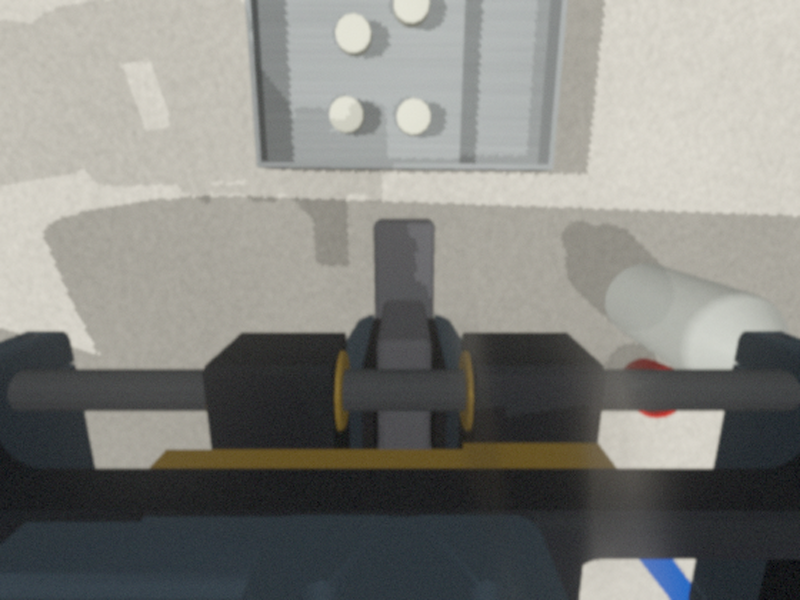

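The scraper sits square in the gripper, with its bar end at (404,222). The tray's near rim corners are at (257,166) and (553,168), parallel to the tool. The tablets are at (353,32), (411,5), (346,113) and (413,116).

```bash
python3 -c "
from h import *
c=list(np.load('w2.npz').values());k=1.42857
f=lambda u,v,z:atz(c,(u/k,v/k),z)
A=f(257,166,.034);B=f(553,167,.034)
d=(B-A)[:2];print(A,B,np.linalg.norm(d),np.degrees(np.arctan2(d[1],d[0])))
u=d/np.linalg.norm(d);n=np.array([-u[1],u[0]]);C=(A+B)[:2]/2+.073*n;print('centre',C)
for p in[(353,32),(411,5),(346,113),(413,116)]:
  q=f(*p,.028)[:2]-C;print('tab',q@u,q@n)
m=f(404,222,.1992+.02);print('bar end',m, 'expected',get_state()['ee_pos'][:2]+.058*n)
for x in(-.09,.09,-.045):print(x,C+x*u)
st=C-.088*u;go(*st,.16,-9);go(*st,.0545,-9)"
```

```text
[0.44516477 0.18374011 0.034     ] [0.68150183 0.14535111 0.034     ] 0.2394345873052569 -9.226159513701353
centre [0.57503752 0.23660122]
tab -0.04031951172330961 0.02629978098441396
tab 0.0040763951700040725 0.04478834944690195
tab -0.0473328167260302 -0.03182022148798449
tab 0.006255500943594078 -0.0338941540768384
bar end [0.55776556 0.13508237 0.2192    ] expected [0.55958274 0.13751212]
-0.09 [0.48620184 0.25103109]
0.09 [0.66387321 0.22217135]
-0.045 [0.53061968 0.24381616]
t 4.5 pos [0.5503 0.0803 0.2349] head -9.0 tilt [-0.    -0.001 -1.   ] F [ 0.4  0.5 -1.8] q [ 0.1   0.13  2.01 -0.    1.    0.26] op 0.0179 gf 45.0 
ROW [ 3.97 -2.2   1.87] -0.0
t 4.5 pos [0.5503 0.0803 0.2349] head -9.0 tilt [-0.    -0.001 -1.   ] F [ 0.4  0.5 -1.8] q [ 0.1   0.13  2.01 -0.    1.    0.26] op 0.0179 gf 45.0 
ROW [ 3.97 -2.2   4.51] -0.0
```

{"name": "send_rows", "arguments": {"rows": [[1, -0.6, 0.4, 0], [2, -1.1, 0.8, 0], [3, -1.7, 1.2, 0], [3.97, -2.2, 1.87, 0], [3.97, -2.2, 2.8, 0], [3.97, -2.2, 3.6, 0], [3.97, -2.2, 3.8, 0], [3.97, -2.2, 3.8, 0]]}}

```text
t: 5.3
ee_pos: [0.4884, 0.2506, 0.0827]
tool_rot: [-2.39, -2.038, 0.004]
contact_force: [0.1, -0.8, -0.5]
opening: 0.018
grasp_force: 45.0
```

```bash
python3 -c "
from h import *
read_camera('top')
go(.4881,.2507,.0545,-9.2);c=cam('wrist');np.savez('w3.npz',*c)
im=snap('wrist','w3');t=snap('top','t3')
a=cv2.resize(im[:,:,::-1],(800,600),interpolation=cv2.INTER_CUBIC)[:400,200:600]
b=cv2.resize(np.ascontiguousarray(t[150:260,135:245,::-1]),(400,400),interpolation=cv2.INTER_CUBIC)
cv2.imwrite('pics/w3b.png',np.hstack([a,b]))"
```

```text
t 5.35 pos [0.4894 0.251  0.0841] head -9.1 tilt [-0. -0. -1.] F [ 0.6 -0.3  0.3] q [ 0.43  0.34  2.08 -0.    0.71  0.59] op 0.0177 gf 45.0 
ROW [-0.01 -0.03  0.74] 0.02
```

View pics/w3b.png

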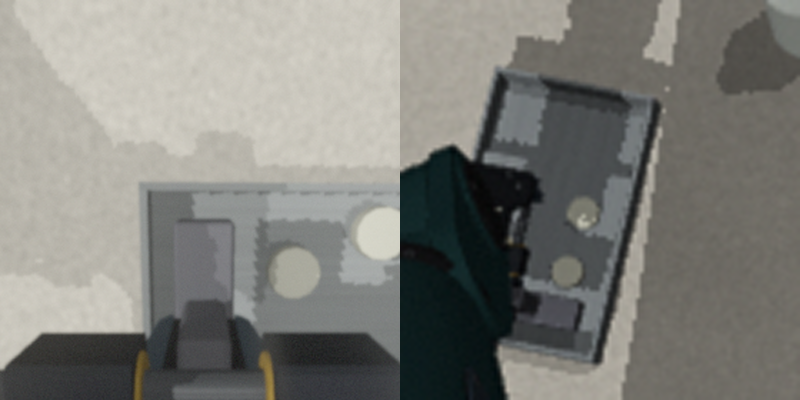

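The bar hovers inside the tray outline behind the tablets. Its far end is at (404,220), the +y rim outer edge is at row 184, and the -x rim outer edge is at column 340.

```bash
python3 -c "
from h import *
c=list(np.load('w3.npz').values());k=1.42857
f=lambda u,v,z:atz(c,(u/k,v/k),z)[:2]
s=get_state()['ee_pos'];a=np.radians(-9.2);u=np.array([np.cos(a),np.sin(a)]);n=np.array([-u[1],u[0]])
r=lambda p:((p-s[:2])@u,(p-s[:2])@n)
print('bar end',r(f(404,220,s[2]-.0157)),'L',r(f(375,221,s[2]-.0157)),'R',r(f(434,221,s[2]-.0157)))
print('rim +y outer',r(f(450,184,.034)),'rim -x corner',r(f(340,184,.034)))
print('tabs',r(f(495,272,.028)))
T=cam('top');g=lambda u,v,z:r(atz(T,(135+(u-400)/3.636,150+v/3.636),z)[:2])
print('top: bar end',g(580,312,s[2]-.0157),'rim BR',g(598,362,.034),'TR',g(659,100,.034))"
```

```text
bar end (np.float64(-0.0019445268972075511), np.float64(0.055406450951356365)) L (np.float64(-0.013986264022468596), np.float64(0.05498729829315454)) R (np.float64(0.010513651378169963), np.float64(0.05500521428086712))
rim +y outer (np.float64(0.020394231396001994), np.float64(0.07007660364119807)) rim -x corner (np.float64(-0.03295512288600019), np.float64(0.07003659858414286))
tabs (np.float64(0.0456879341973152), np.float64(0.025548976355569946))
top: bar end (np.float64(0.001229425625057072), np.float64(-0.06571807593790932)) rim BR (np.float64(-0.03480051315648452), np.float64(-0.08258486040549044)) TR (np.float64(0.20252726103551832), np.float64(-0.08271653763180961))
```

{"name": "send_rows", "arguments": {"rows": [[0, 0, 0.3, 0], [0, 0, 0.6, 0], [0, 0, 0.7, 0], [0, 0, 0.72, 0], [0, 0, 0.72, 0]]}}

```text
t: 5.95
ee_pos: [0.489, 0.2514, 0.0545]
tool_rot: [-2.39, -2.039, 0.001]
contact_force: [0.8, -0.3, -0.9]
opening: 0.0179
grasp_force: 45.0
```

```bash
python3 -c "
from h import *
go(.4881,.2507,.0545,-9.2)"
```

```text
t 5.95 pos [0.489  0.2514 0.0545] head -9.1 tilt [-0. -0. -1.] F [ 0.8 -0.3 -0.9] q [0.43 0.4  2.09 0.   0.66 0.59] op 0.0179 gf 45.0 
ROW [-0.02 -0.02  0.  ] 0.02
```

No floor contact. Now the sweep.

{"name": "send_rows", "arguments": {"rows": [[0, 0.15, 0, 0], [0, 0.35, 0, 0], [0, 0.55, 0, 0], [0, 0.75, 0, 0], [0, 0.95, 0, 0], [0, 1.15, 0, 0], [0, 1.35, 0, 0], [0, 1.55, 0, 0]]}}

```text
t: 6.75
ee_pos: [0.5509, 0.2415, 0.0547]
tool_rot: [-2.39, -2.039, 0.0]
contact_force: [0.0, -0.2, -1.0]
opening: 0.0179
grasp_force: 45.0
```

{"name": "send_rows", "arguments": {"rows": [[0, 0.2, 0, 0], [0, 0.4, 0, 0], [0, 0.6, 0, 0], [0, 0.8, 0, 0], [0, 1, 0, 0], [0, 1.2, 0, 0], [0, 1.4, 0, 0], [0, 1.6, 0, 0]]}}

```text
t: 7.55
ee_pos: [0.6141, 0.2315, 0.0547]
tool_rot: [2.39, 2.039, -0.0]
contact_force: [-0.8, 0.4, -0.4]
opening: 0.0179
grasp_force: 45.0
```

{"name": "send_rows", "arguments": {"rows": [[0, 0.2, 0, 0], [0, 0.4, 0, 0], [0, 0.6, 0, 0], [0, 0.8, 0, 0], [0, 1, 0, 0], [0, 1.15, 0, 0], [0, 1.15, 0, 0]]}}

```text
t: 8.25
ee_pos: [0.6526, 0.2246, 0.0525]
tool_rot: [-2.386, -2.029, 0.019]
contact_force: [-34.0, 9.9, 11.5]
opening: 0.033
grasp_force: 47.4
```

```bash
python3 -c "
from h import *
go(.6585,.223,.0545,-9.2)
s=snap('side','s4');c=list(cam('wrist'));w=snap('wrist','w4')
a=cv2.resize(np.ascontiguousarray(s[290:375,185:325,::-1]),None,fx=3,fy=3,interpolation=cv2.INTER_CUBIC)
b=cv2.resize(w[:280,:,::-1],(420,210));b=cv2.resize(np.ascontiguousarray(w[80:260,150:470,::-1]),(420,236))
cv2.imwrite('pics/s4b.png',np.vstack([a,b]))"
```

```text
t 8.25 pos [0.6526 0.2246 0.0525] head -9.2 tilt [-0.003 -0.015 -1.   ] F [-34.    9.9  11.5] q [0.3  0.57 1.79 0.01 0.79 0.45] op 0.033 gf 47.4 
ROW [-0.02  0.15 -0.05] -0.01
```

View pics/s4b.png

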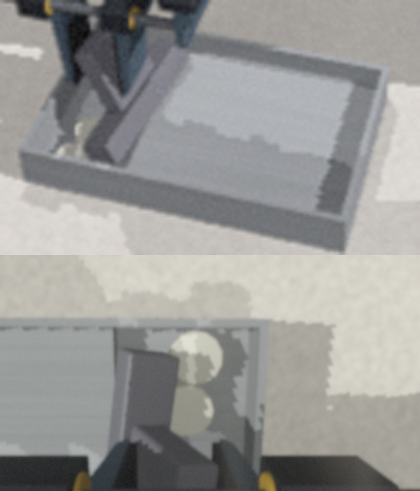

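The bar jammed on the tablets near the +x wall, and the scraper tilted in the grip. Two of the tablets show at lower (195,357) and (190,410). I'll back off, raise it and look again.

{"name": "send_rows", "arguments": {"rows": [[0, -0.2, 0, 0], [0, -0.4, -0.1, 0], [0, -0.7, -0.3, 0], [0, -1, -0.6, 0], [0, -1.2, -1, 0], [0, -1.2, -1.5, 0], [0, -1.2, -2, 0], [0, -1.2, -2, 0]]}}

```text
t: 9.15
ee_pos: [0.6133, 0.2325, 0.1375]
tool_rot: [2.389, 2.038, 0.006]
contact_force: [0.4, -0.0, -1.2]
opening: 0.0178
grasp_force: 45.0
```

```bash
python3 -c "
from h import *
go(.6585,.223,.0545,-9.2)
s=snap('side','s5');w=snap('wrist','w5');t=snap('top','t5')
z=lambda i,r:cv2.resize(np.ascontiguousarray(i[r[0]:r[1],r[2]:r[3],::-1]),(400,290),interpolation=cv2.INTER_CUBIC)
cv2.imwrite('pics/s5b.png',np.vstack([np.hstack([z(s,(285,375,185,325)),z(w,(60,300,150,480))]),np.hstack([z(t,(150,260,135,275)),z(s,(285,350,185,255))])]))"
```

```text
t 9.15 pos [0.6133 0.2325 0.1375] head -9.1 tilt [ 0.002  0.004 -1.   ] F [ 0.4 -0.  -1.2] q [ 0.33  0.4   1.86 -0.    0.87  0.48] op 0.0178 gf 45.0 
ROW [-0.06  1.15  2.08] 0.02
```

View pics/s5b.png

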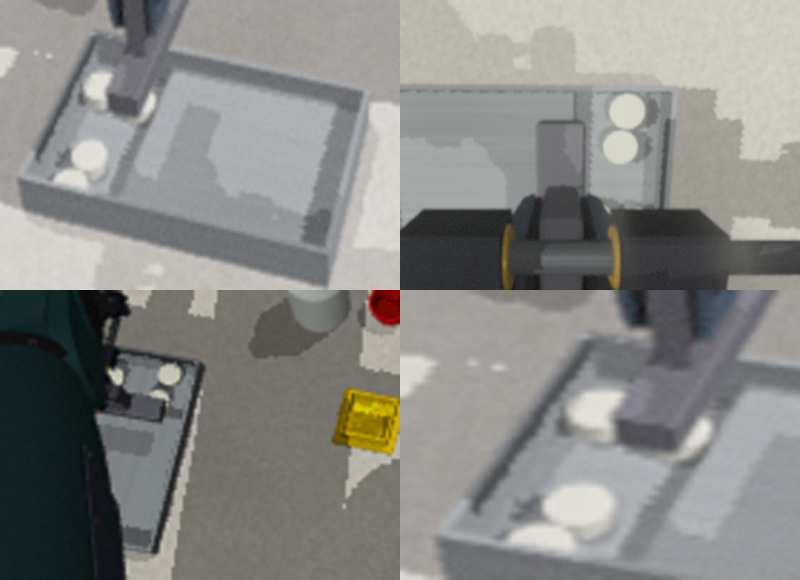

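```bash
python3 -c "
from h import *
T=cam('top');S=cam('side')
C=np.array([.575,.2366]);a=np.radians(-9.2);u=np.array([np.cos(a),np.sin(a)]);n=np.array([-u[1],u[0]])
r=lambda p:(((p-C)@u).round(3),((p-C)@n).round(3))
t=lambda x,y:(135+x*.35,150+(y-290)*110/290)
s=lambda x,y:(185+(x-400)*.175,285+(y-290)*65/290)
for z in(.015,.03):
  print(z,'top',[r(atz(T,t(*p),z)[:2]) for p in[(170,374),(160,397),(116,376)]],'side',[r(atz(S,s(*p),z)[:2]) for p in[(578,503),(598,410),(545,535),(690,435)]])
go(.47,.0,.1375,0)"
```

```text
0.015 top [(np.float64(0.099), np.float64(-0.043)), (np.float64(0.068), np.float64(-0.039)), (np.float64(0.085), np.float64(0.017))] side [(np.float64(0.082), np.float64(0.025)), (np.float64(0.099), np.float64(-0.036)), (np.float64(0.087), np.float64(0.047)), (np.float64(0.056), np.float64(-0.029))]
0.03 top [(np.float64(0.096), np.float64(-0.047)), (np.float64(0.066), np.float64(-0.042)), (np.float64(0.082), np.float64(0.012))] side [(np.float64(0.076), np.float64(0.037)), (np.float64(0.092), np.float64(-0.022)), (np.float64(0.08), np.float64(0.059)), (np.float64(0.05), np.float64(-0.015))]
t 9.3 pos [0.6113 0.2317 0.1339] head -9.1 tilt [-0.    -0.001 -1.   ] F [-0.7  0.2 -1.4] q [0.33 0.41 1.86 0.   0.87 0.48] op 0.0179 gf 45.0 
ROW [-6.28 -2.57 -0.09] -1.51
```

{"name": "send_rows", "arguments": {"rows": [[-1, -0.4, -0.2, 0], [-2.1, -0.9, -0.2, 0], [-3.2, -1.3, -0.2, 0], [-4.3, -1.8, -0.2, 0], [-5.4, -2.2, 0, 0], [-6.3, -2.6, 0.6, 0], [-6.3, -2.6, 1.4, 0], [-6.3, -2.6, 1.9, 0]]}}

```text
t: 10.1
ee_pos: [0.4673, -0.0015, 0.0565]
tool_rot: [-2.391, -2.036, 0.003]
contact_force: [0.1, 0.5, -1.1]
opening: 0.018
grasp_force: 45.0
```

{"name": "send_rows", "arguments": {"rows": [[0, 0, 0.2, 0], [0, 0, 0.35, 0], [0, 0, 0.45, 0], [0, 0, 0.5, 0], [0, 0, 0.5, 0]]}}

```text
t: 10.6
ee_pos: [0.4688, -0.0003, 0.0404]
tool_rot: [-2.388, -2.039, 0.002]
contact_force: [-15.9, -0.5, 42.3]
opening: 0.0179
grasp_force: 45.0
```

```bash
python3 -c "
from h import *
go(.47,.0,.0357,-9)"
```

```text
t 10.6 pos [ 4.688e-01 -3.000e-04  4.040e-02] head -9.0 tilt [-0.    -0.002 -1.   ] F [-15.9  -0.5  42.3] q [-0.05  0.33  2.24 -0.    0.57  0.11] op 0.0179 gf 45.0 
ROW [0.01 0.03 0.12] -0.01
```

{"name": "send_rows", "arguments": {"rows": [[0, 0, -0.1, 0], [0, 0, -0.1, 0], [0, 0, -0.1, 0]]}}

```text
t: 10.9
ee_pos: [0.4695, -0.0004, 0.0431]
tool_rot: [2.389, 2.039, 0.001]
contact_force: [0.0, -0.3, -1.3]
opening: 0.0178
grasp_force: 45.0
```

{"name": "send_rows", "arguments": {"rows": [[0, 0, 0, 0], [0, 0, 0, 0], [0, 0, 0, 0], [0, 0, 0, 0], [0, 0, 0, 0], [0, 0, 0, 0]], "fingers": 0.6}}

```text
t: 11.5
ee_pos: [0.4691, -0.0006, 0.0427]
tool_rot: [-2.39, -2.039, 0.0]
contact_force: [-0.6, 0.6, -0.1]
opening: 0.0546
grasp_force: 0.0
```

{"name": "send_rows", "arguments": {"rows": [[0, 0, -0.4, 0], [0, 0, -1, 0], [0, 0, -2, 0], [0, 0, -3, 0], [0, 0, -4, 0], [0, 0, -4, 0]]}}

```text
t: 12.1
ee_pos: [0.4717, -0.0006, 0.2077]
tool_rot: [2.386, 2.036, 0.009]
contact_force: [0.5, -0.3, -0.1]
opening: 0.0548
grasp_force: 0.0
```

```bash
python3 -c "
from h import *
go(.55,-.33,.2,90)
go(.594,-.193,.2,90)"
```

```text
t 12.1 pos [ 0.4717 -0.0006  0.2077] head -9.1 tilt [ 0.001  0.008 -1.   ] F [ 0.5 -0.3 -0.1] q [-0.05  0.01  2.19  0.    0.93  0.11] op 0.0548 gf 0.0 
ROW [-7.82  3.23  0.21] 13.49
t 12.1 pos [ 0.4717 -0.0006  0.2077] head -9.1 tilt [ 0.001  0.008 -1.   ] F [ 0.5 -0.3 -0.1] q [-0.05  0.01  2.19  0.    0.93  0.11] op 0.0548 gf 0.0 
ROW [-4.27  3.77  0.22] 13.49
```

{"name": "send_rows", "arguments": {"rows": [[-0.5, 0.3, -0.3, 0], [-1.5, 0.9, -0.3, 0], [-2.6, 1.5, -0.3, 0], [-3.7, 2.1, -0.3, 0], [-4.8, 2.7, -0.3, 0], [-5.8, 3.3, -0.3, 0], [-6.7, 3.8, -0.3, 0], [-6.7, 3.8, -0.3, 0]], "fingers": 1}}

```text
t: 12.9
ee_pos: [0.5778, -0.2931, 0.2138]
tool_rot: [2.392, 2.035, -0.0]
contact_force: [-0.5, 0.5, -0.3]
opening: 0.0912
grasp_force: 0.0
```

```bash
python3 -c "
from h import *
read_camera('top');read_camera('top')
c=cam('wrist');np.savez('w6.npz',*c);w=snap('wrist','w6');s=snap('side','s6')
go(.64,-.29,.22,-9)
print(proj(c,(.594,-.193,.114)),proj(cam('side'),(.594,-.193,.114)))"
```

```text
t 13.1 pos [ 0.5764 -0.2882  0.2141] head -9.0 tilt [ 0.    -0.001 -1.   ] F [ 0.2  0.  -0.7] q [-0.5   0.29  1.85  0.    1.   -0.34] op 0.0911 gf 0.0 
ROW [ 0.21  1.58 -0.15] -0.01
[286.55212368  95.03089756] [269.14842851 195.91847589]
```

{"name": "send_rows", "arguments": {"rows": [[0, 0.5, 0, 0], [0, 1, 0, 0], [0, 1.5, 0, 0], [0, 1.5, 0, 0], [0, 1.5, 0, 0]]}}

```text
t: 13.6
ee_pos: [0.6359, -0.2974, 0.2145]
tool_rot: [-2.388, -2.04, 0.0]
contact_force: [0.8, 0.3, -0.3]
opening: 0.0913
grasp_force: 0.0
```

```bash
python3 -c "
from h import *
read_camera('top');read_camera('top')
c2=cam('wrist');np.savez('w7.npz',*c2);w2=snap('wrist','w7');c=list(np.load('w6.npz').values())
go(.6,-.193,.15,-9)
out=[]
for n,cc in(('w6',c),('w7',c2)):
  i=cv2.imread(f'pics/{n}.png');p=proj(cc,(.594,-.193,.114)).astype(int);print(n,p)
  x0=max(0,p[0]-66);y0=max(0,p[1]-66);k=i[y0:y0+133,x0:x0+133];print(x0,y0,k.shape)
  out.append(cv2.resize(k,None,fx=3,fy=3,interpolation=cv2.INTER_CUBIC))
h=min(o.shape[0] for o in out);a=np.hstack([o[:h] for o in out])
s=cv2.imread('pics/s6.png');q=cv2.resize(s[190:290,220:420],None,fx=2,fy=2,interpolation=cv2.INTER_CUBIC)
q2=np.zeros((200,a.shape[1],3),np.uint8);q2[:,:400]=q
cv2.imwrite('pics/cap.png',np.vstack([a[:399],q2]))"
```

```text
t 13.75 pos [ 0.6355 -0.298   0.2148] head -9.0 tilt [ 0. -0. -1.] F [ 0.  -0.2 -0. ] q [-0.47  0.38  1.73 -0.    1.03 -0.31] op 0.0912 gf 0.0 
ROW [ 2.45 -1.29  1.62] -0.01
w6 [286  95]
220 29 (133, 133, 3)
w7 [214  96]
148 30 (133, 133, 3)
```

View pics/cap.png

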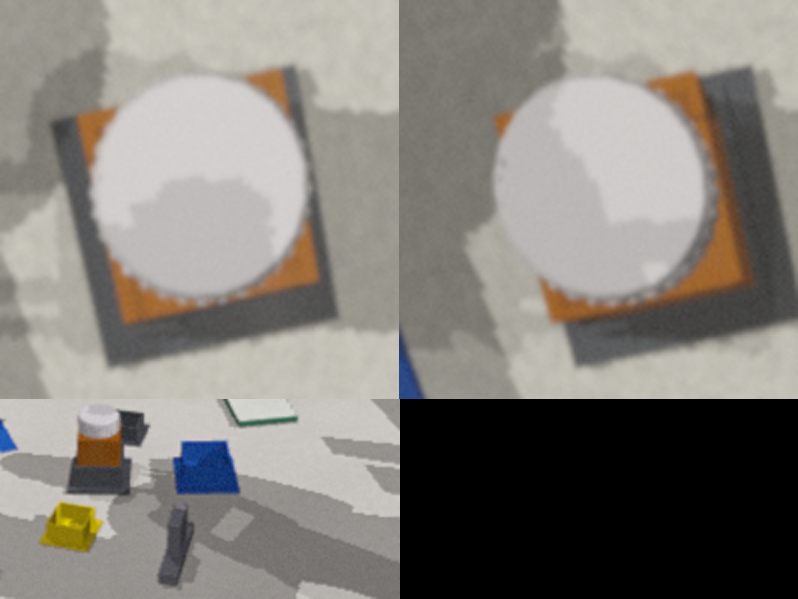

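The scraper stands upright and clear at lower (178,545). The cap top is centred at left crop (199,187) and right crop (201,187).

```bash
python3 -c "
from h import *
c=list(np.load('w6.npz').values());d=list(np.load('w7.npz').values())
X,e=tri(c,(220+199/3,29+187/3),d,(148+201.5/3,30+187/3));print(X,e)
print(atz(c,(220+199/3,29+187/3),.114),atz(d,(148+201.5/3,30+187/3),.114))
T=cam('top');print(atz(T,(135+606/3.47,150+177/3.47),.114))
go(.594,-.191,.15,-9);go(.594,-.191,.095,-9)"
```

```text
[ 0.59437505 -0.18964505  0.11152552] 0.00039697625617674724
[ 0.59427393 -0.19012303  0.114     ] [ 0.59485727 -0.18980348  0.114     ]
[ 0.59204201 -0.19220544  0.114     ]
t 13.75 pos [ 0.6355 -0.298   0.2148] head -9.0 tilt [ 0. -0. -1.] F [ 0.  -0.2 -0. ] q [-0.47  0.38  1.73 -0.    1.03 -0.31] op 0.0912 gf 0.0 
ROW [ 2.48 -1.44  1.62] -0.01
t 13.75 pos [ 0.6355 -0.298   0.2148] head -9.0 tilt [ 0. -0. -1.] F [ 0.  -0.2 -0. ] q [-0.47  0.38  1.73 -0.    1.03 -0.31] op 0.0912 gf 0.0 
ROW [ 2.48 -1.44  2.99] -0.01
```

{"name": "send_rows", "arguments": {"rows": [[0.8, -0.4, 0.5, 0], [1.6, -0.9, 1, 0], [2.5, -1.44, 1.4, 0], [2.5, -1.44, 1.6, 0], [2.5, -1.44, 1.6, 0]]}}

```text
t: 14.25
ee_pos: [0.5942, -0.19, 0.1501]
tool_rot: [-2.388, -2.04, 0.001]
contact_force: [0.1, 0.3, 0.2]
opening: 0.0913
grasp_force: 0.0
```

```bash
python3 -c "
from h import *
go(.594,-.19,.092,-9)"
```

```text
t 14.25 pos [ 0.5942 -0.19    0.1501] head -9.0 tilt [ 0.    -0.001 -1.   ] F [0.1 0.3 0.2] q [-0.35  0.34  1.92 -0.    0.88 -0.19] op 0.0913 gf 0.0 
ROW [-0.   -0.    1.45] -0.0
```

{"name": "send_rows", "arguments": {"rows": [[0, 0, 0.5, 0], [0, 0, 1, 0], [0, 0, 1.3, 0], [0, 0, 1.45, 0], [0, 0, 1.45, 0]]}}

```text
t: 14.75
ee_pos: [0.5951, -0.1912, 0.0926]
tool_rot: [-2.39, -2.038, 0.0]
contact_force: [-0.2, 0.4, 0.1]
opening: 0.0913
grasp_force: 0.0
```

{"name": "send_rows", "arguments": {"rows": [[0, 0, 0, 0], [0, 0, 0, 0], [0, 0, 0, 0], [0, 0, 0, 0], [0, 0, 0, 0], [0, 0, 0, 0]], "fingers": 0, "force": 50}}

```text
t: 15.35
ee_pos: [0.5954, -0.1908, 0.0932]
tool_rot: [2.39, 2.039, 0.001]
contact_force: [-0.6, 0.3, 4.3]
opening: 0.0596
grasp_force: 50.0
```

```bash
python3 -c "
from h import *
go(.594,-.19,.092,-9);print(get_state()['torque'])"
```

```text
t 15.35 pos [ 0.5954 -0.1908  0.0932] head -9.1 tilt [-0.     0.001 -1.   ] F [-0.6  0.3  4.3] q [-0.35  0.43  1.93  0.    0.78 -0.19] op 0.0596 gf 50.0 
ROW [ 0.02 -0.04  0.03] -0.01
[-0.04842173  0.02256333  0.04104762]
```

{"name": "send_rows", "arguments": {"rows": [[0, 0, 0, -0.4], [0, 0, 0, -0.8], [0, 0, 0, -1.2], [0, 0, 0, -1.7], [0, 0, 0, -2.2], [0, 0, 0, -2.8], [0, 0, 0, -3.4], [0, 0, 0, -4]]}}

```text
t: 16.15
ee_pos: [0.5952, -0.1909, 0.0931]
tool_rot: [1.912, 2.493, 0.0]
contact_force: [-2.5, 0.1, 6.1]
opening: 0.0594
grasp_force: 50.0
```

```bash
python3 -c "
from h import *
go(.594,-.19,.092,66);print(get_state()['torque'])"
```

```text
t 16.15 pos [ 0.5952 -0.1909  0.0931] head 15.0 tilt [ 0.  0. -1.] F [-2.5  0.1  6.1] q [-0.35  0.43  1.93  0.    0.78 -0.61] op 0.0594 gf 50.0 
ROW [ 0.03 -0.02  0.03] -8.49
[-0.14904924  0.38195464 -0.5409671 ]
```

{"name": "send_rows", "arguments": {"rows": [[0, 0, 0, -0.6], [0, 0, 0, -1.2], [0, 0, 0, -1.8], [0, 0, 0, -2.4], [0, 0, 0, -3], [0, 0, 0, -3.6], [0, 0, 0, -4.2], [0, 0, 0, -4.8]]}}

```text
t: 16.95
ee_pos: [0.5948, -0.1911, 0.0932]
tool_rot: [-1.231, -2.89, 0.001]
contact_force: [-5.9, -3.1, 9.1]
opening: 0.0596
grasp_force: 50.0
```

{"name": "send_rows", "arguments": {"rows": [[0, 0, 0, -0.6], [0, 0, 0, -1.2], [0, 0, 0, -1.8], [0, 0, 0, -2.4], [0, 0, 0, -3], [0, 0, 0, -3.6], [0, 0, 0, -3.6]]}}

```text
t: 17.65
ee_pos: [0.5947, -0.1913, 0.0932]
tool_rot: [-0.668, -3.069, 0.001]
contact_force: [-6.8, -3.9, 9.0]
opening: 0.0596
grasp_force: 50.0
```

```bash
python3 -c "
from h import *
go(.594,-.19,.092,66);print(get_state()['torque'])
w=snap('wrist','w8')"
```

```text
t 17.65 pos [ 0.5947 -0.1913  0.0932] head 65.4 tilt [ 0.001 -0.001 -1.   ] F [-6.8 -3.9  9. ] q [-0.35  0.43  1.93 -0.    0.78 -1.49] op 0.0596 gf 50.0 
ROW [0.03 0.02 0.03] -0.09
[-0.91632709  1.18157319 -0.30490106]
```

{"name": "send_rows", "arguments": {"rows": [[0, 0, -0.03, 0], [0, 0, -0.06, 0], [0, 0, -0.1, 0], [0, 0, -0.1, 0]]}}

```text
t: 18.1
ee_pos: [0.5951, -0.1907, 0.0969]
tool_rot: [-0.671, -3.069, -0.0]
contact_force: [-2.1, -2.6, -0.9]
opening: 0.0597
grasp_force: 50.0
```

```bash
python3 -c "
from h import *
go(.594,-.19,.092,66);print(get_state()['torque'])"
```

```text
t 18.1 pos [ 0.5951 -0.1907  0.0969] head 65.3 tilt [ 0.  0. -1.] F [-2.1 -2.6 -0.9] q [-0.35  0.42  1.93  0.    0.79 -1.49] op 0.0597 gf 50.0 
ROW [0.03 0.   0.12] -0.11
[-0.22568235  0.340974   -0.02634125]
```

{"name": "send_rows", "arguments": {"rows": [[0, 0, -0.05, 0], [0, 0, -0.1, 0], [0, 0, -0.15, 0], [0, 0, -0.2, 0], [0, 0, -0.25, 0], [0, 0, -0.25, 0], [0, 0, -0.25, 0]]}}

```text
t: 18.8
ee_pos: [0.5952, -0.1908, 0.1069]
tool_rot: [0.671, 3.069, -0.0]
contact_force: [-1.2, -1.2, 1.5]
opening: 0.0596
grasp_force: 50.0
```

```bash
python3 -c "
from h import *
go(.594,-.19,.138,66);print(get_state()['torque'])
a=cv2.imread('pics/s6.png').astype(int);b=snap('side','s9')[:,:,::-1].astype(int)
# amber pixels: jar extents
for i in(a,b):
  m=(i[190:250,245:300,2]>i[190:250,245:300,0]+60);y,x=np.nonzero(m);print('amber',x.min()+245,x.max()+245,y.min()+190,y.max()+190,m.sum())"
```

```text
t 18.8 pos [ 0.5952 -0.1908  0.1069] head 65.3 tilt [-0. -0. -1.] F [-1.2 -1.2  1.5] q [-0.35  0.41  1.93 -0.    0.81 -1.49] op 0.0596 gf 50.0 
ROW [ 0.03  0.01 -0.78] -0.11
[-0.13663074  0.30559731  0.02355402]
amber 245 279 206 249 463
amber 245 279 202 249 539
```

{"name": "send_rows", "arguments": {"rows": [[0, 0, -0.1, 0], [0, 0, -0.25, 0], [0, 0, -0.4, 0], [0, 0, -0.55, 0], [0, 0, -0.7, 0], [0, 0, -0.78, 0], [0, 0, -0.78, 0], [0, 0, -0.78, 0]]}}

```text
t: 19.65
ee_pos: [0.595, -0.1907, 0.1379]
tool_rot: [-0.671, -3.069, -0.0]
contact_force: [0.3, -0.0, 0.6]
opening: 0.059
grasp_force: 50.0
```

{"name": "send_rows", "arguments": {"rows": [[0, 0, 0, 0], [0, 0, 0, 0], [0, 0, 0, 0], [0, 0, 0, 0]]}}

```text
t: 20.05
ee_pos: [0.5951, -0.1907, 0.1379]
tool_rot: [-0.671, -3.069, -0.0]
contact_force: [-0.2, 0.4, 0.0]
opening: 0.0596
grasp_force: 50.0
```

```bash
python3 -c "
from h import *
go(.594,-.19,.138,66)
b=snap('side','s10');c=cam('side')
# jar geometry check along the projected jar axis: column profile
for z in np.arange(.04,.18,.006):
  u,v=proj(c,(.5945,-.191,z)).round().astype(int);print(round(z,3),u,v,b[v,u].tolist())"
```

```text
t 20.05 pos [ 0.5951 -0.1907  0.1379] head 65.3 tilt [ 0. -0. -1.] F [-0.2  0.4  0. ] q [-0.35  0.36  1.92 -0.    0.86 -1.49] op 0.0596 gf 50.0 
ROW [ 0.03  0.01 -0.  ] -0.11
0.04 270 217 [119, 71, 31]
0.046 269 216 [118, 67, 27]
0.052 269 214 [115, 66, 23]
0.058 269 212 [118, 70, 28]
0.064 269 211 [128, 74, 26]
0.07 269 209 [150, 87, 24]
0.076 269 207 [118, 66, 16]
0.082 269 205 [114, 62, 0]
0.088 269 204 [118, 64, 13]
0.094 269 202 [132, 71, 4]
0.1 269 200 [145, 85, 15]
0.106 269 199 [126, 71, 23]
0.112 269 197 [122, 75, 42]
0.118 269 195 [164, 159, 161]
0.124 269 193 [157, 153, 158]
0.13 269 192 [160, 154, 159]
0.136 269 190 [175, 170, 174]
0.142 269 188 [190, 185, 189]
0.148 269 186 [199, 193, 197]
0.154 269 184 [195, 189, 193]
0.16 268 183 [179, 175, 179]
0.166 268 181 [194, 190, 195]
0.172 268 179 [180, 177, 175]
0.178 268 177 [201, 198, 191]
```

```bash
python3 -c "
from plant import *
print(sign_off())"
```

```text
the job is handed in; nothing more can be done
None
```

The job is handed in at about 20 s of the 58 s. By my checks all four tablets lie in the trough, the scraper stands released on the table clear of the tray, and the cap is unscrewed and held level about 25 mm above the jar mouth. The bar jammed on the tablets once during the sweep, about 34 N along the sweep, and I backed it off before going on. The sign-off returned no verdict, so the result itself is not confirmed.

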